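# Fit the tube rotor onto the mixer's drive studs

### The arm

A 6-joint arm with a two-finger parallel gripper is mounted at the origin on a cart in front of the work surface, level with it; the furniture and walls round the work are solid. World frame = base frame: x ahead of the robot, y to its left, z up, the work surface at z = 0. Lengths are in m, angles in rad, forces in N, time in s.
With the tool pointing down it reaches from about 0.225 to 0.725 m from the base axis. Payload 3.1 kg.
Tool frame: the origin (TCP) lies at the very end of the fingers, on their centre line; the grasp point (between the pads) lies bot.grasp_offset behind it (bot.grasp_offset is the distance from the TCP to the grasp point, in m); z points along the fingers, y is the line along which they close (so a half turn about z gives the same grasp; the last joint's range is limited). The gripper opens to 85 mm and grips with 20 to 120 N. Pads are 22 mm wide; open, the fingers measure 114 mm over their backs; the gripper's body (76 mm by 85 mm) begins 54 mm behind the grasp point. The pads swing forward as they close: fully open they stand 13 mm farther back than shut.
Start: joints at [0.976, 0.048, 0.099, 1.622, 0, 1.443], TCP at [0.236, 0.469, 0.231] pointing down, gripper open.
Joint ranges: [-2.91, 2.91], [-0.99, 1.94], [-1.21, 1.42], [-2.12, 2.29], [-1.49, 1.47], [-3.14, 3.14]. Speed limits (rad/s): [2.79, 2.79, 3.14, 3.14, 3.14, 3.14].

### API

Orientations are given as a unit quaternion [w, x, y, z].
In Python, from workcell import bot gives the robot as it stands.
- The arm moves only by the tool step_arm, never from a script. Its argument "moves" is a list of rows, each an object with "linear": the shift along the tool's x, y, z in mm, a list of three; "roll": the turn about the tool's z in rad; "hand": the finger opening in mm, from 0 to 85.4. A call has 1 to 10 rows; each row shifts and turns the commanded pose from where the row before left it, along the tool's axes as they then stand; what a row does not reach is not made up. A row lasts 1/10 s, in which the tool goes at most 50 mm and 8.59 degrees, less where a joint would pass 70% of its speed; a pose out of reach is approached as far as the arm can. A call is refused whole if a number of a shift passes 50 or a number of a turn 0.15, either way. A call with a gripper value outside its range is refused whole. The fingers move at their own pace and stop on an object; "grip_force" is the grip in N (left out, the last holds). Time passes only in rows, so rows that do not move let the fingers close. It gives the time, the measured TCP pose, the force, the opening and the grip force at its end, in the units of the state.
- bot.get_state(): the state, without advancing time (a new reading comes with each control period).
- bot.get_image(name): name is "side" or "top" or "wrist"; returns the picture (384x512x3 uint8, blue, green, red); there is no depth.
- bot.camera_params(name): a dict with "camera_matrix" (3x3 intrinsics, pixels), "pose" (4x4, takes a point from camera to world coordinates). Camera axes: x right, y down, z forward; pixel columns grow to the right and rows downward; lengths in m; the calibration is good to about 2 mm. A picture is of the moment at which its call begins: read the wrist's pose just before it. camera_params takes no time and is no camera call; for the wrist camera it gives the pose at the moment of the call.
- bot.close_job(): hands the job in; it is judged then, once.
The state is a dict: "time": time; "joint_positions": joint angles; "joint_vel": joint speeds; "joint_torque": joint torques, N m; "tool_pos": TCP position; "ee_rot": TCP orientation; "contact_force": force on the tool from outside, world axes, zero at the start; "ft_torque": the same for the moment, N m; "width": finger opening in m; "finger_force": force on a finger pad.
Only numpy, scipy, OpenCV 4.12 (cv2) and the standard library are available. Lean on these libraries where they do the work, as an engineer would, in place of code of your own. Each camera call takes 0.05 s, during which the arm holds its last target. There are 200 camera calls.

### The job

Pick up the holed aluminium tube rotor by its square boss and put it on the little mixer: slide its bore over the central spigot, turn it gently until its four holes line up with the four drive studs, and let it down fully home, flat on the drive plate. Do not force it down or strain the mixer, let go of it when it is seated, and leave the tape roll, the bottle and the capped tube where they are.

Things in the scene. Friction and masses are not known exactly. Their poses are not given: they have to be found in the camera images.
- rotor_grip (a point): Tube rotor, loose, about 0.35 kg: aluminium disc 120 mm wide, 10 mm thick, with a square grey boss on top (36 x 36 mm, 36 mm tall; 46 mm over all) and a round 18 mm bore through both. Starts flat on the bench, boss up. Point: on the bore's axis half-way up the boss, 28 mm above the underside, 18 mm above the disc's upper face. z up; x, y square to the boss's sides.
- rotor_hole (a point): One of the rotor's four stud holes, at its mouth in the underside; same axes as rotor_grip. The holes are round, 11 mm in diameter, go right through the 10 mm disc, and lie 36 mm from the axis towards the boss's four corners (45, 135, 225, 315 degrees from x). The 16 smaller holes near the rim are for tubes and play no part.
- mixer: White bench mixer, fixed: housing 130 x 116 mm, 56 mm tall. Origin: centre of its underside, on the bench; z up, the dial and display face -x. All its top parts are centred over the origin. rotor_grip is 110 mm above this origin when the rotor rests on the stud tips and 98 mm when it is fully home. A push of over 50 N strains it.
- mixer_seat (a point): Centre of the upper face of the round aluminium drive plate (92 mm wide), 70 mm above the bench, where the rotor must lie. From it rises the round steel spigot: 16 mm diameter, 32 mm tall, its top 3 mm tapered from 8 to 5.5 mm radius. A stiff gear holds the plate: it turns only if wrenched with over about 1 N m. Axes as the housing's.
- mixer_studs (a point): Point on the spigot's axis level with the tips of the four round steel studs: 8 mm diameter, 12 mm tall, top 1.5 mm tapered, 90 degrees apart, 36 mm from the axis. Their angle varies and is NOT measured (no yaw here tells it): see it, or feel for it by turning the rotor on the stud tips under a light push (5 to 10 N) until it drops; it can be anywhere within a quarter turn.
- tape: Bystander: roll of beige tape lying flat, 96 mm across, 25 mm tall; origin at the centre of its underside. Loose.
- bottle: Bystander: small white plastic bottle, 40 mm diameter, 75 mm tall; origin at the centre of its underside. Loose.
- tube: Bystander: capped conical tube standing upright, 34 mm diameter, 114 mm tall; origin at the centre of its underside. Loose.

How it is judged:
By the outcome, as a careful person would: the job done as asked, in the order asked, and still so for the second after the job is handed in, with the robot touching nothing.
It also fails if it takes over 72 s, if anything falls off the work surface, if the arm or the gripper's body presses on something with over 40 N, if the wrist force passes 120 N, or if a joint passes its speed limit or range.

## Working session

There is one attempt and no reset: what is moved stays moved. The work goes in short steps, Python scripts to look and compute and a tool call to move; the robot and the scene stay as the last step left them, time stands still between calls to the robot, and variables do not carry over. Pictures are saved under pics/ and viewed, at most 10 in all, crops included, and the job is handed in when it is done.

Besides the shell and the picture viewer there is one more tool, called in YAML: its name, and indented under it one key for each argument. step_arm: Moves the arm, as the interface text tells. Its arguments: {"type":"object","properties":{"moves":{"type":"array"},"grip_force":{"type":"number"}},"required":["moves"]}

```bash
mkdir -p pics
python3 - <<'E'
from workcell import bot
import cv2,numpy as np
s=bot.get_state();print({k:np.round(v,4) for k,v in s.items()},bot.grasp_offset)
for n in("side","top","wrist"):
    p=bot.camera_params(n);print(n,p["camera_matrix"],np.round(p["pose"],4))
    cv2.imwrite(f"pics/{n}0.png",bot.get_image(n))
a=[cv2.imread(f"pics/{n}0.png") for n in("side","top")]
E
```

```text
{'time': np.float64(0.0), 'joint_positions': array([0.9762, 0.0488, 0.0976, 1.622 , 0.    , 1.443 ]), 'joint_vel': array([-0.0001,  0.0012,  0.001 ,  0.0017, -0.0012, -0.0018]), 'joint_torque': array([-6.00000e-04, -3.38776e+01,  3.20018e+01,  2.01000e-02,
       -2.00000e-04,  0.00000e+00]), 'tool_pos': array([0.2359, 0.4683, 0.2301]), 'ee_rot': array([-4.000e-04,  2.313e-01,  9.729e-01, -1.100e-03]), 'contact_force': array([ 1.0586,  0.6092, -0.1016]), 'ft_torque': array([-0.0104,  0.0202, -0.0055]), 'finger_force': np.float64(0.0), 'width': np.float64(0.0855)} 0.0187
side [[392.41539759   0.         259.49742038]
 [  0.         392.41539759 184.52249756]
 [  0.           0.           1.        ]] [[ 0.9943 -0.0451  0.0964  0.4855]
 [-0.1043 -0.5954  0.7967 -0.8311]
 [ 0.0215 -0.8022 -0.5967  0.7503]
 [ 0.      0.      0.      1.    ]]
top [[496.93425213   0.         261.51656574]
 [  0.         496.93425213 197.89209942]
 [  0.           0.           1.        ]] [[ 0.0095 -0.9948  0.1016  0.4799]
 [-0.9999 -0.0079  0.0152  0.0676]
 [-0.0143 -0.1017 -0.9947  1.2313]
 [ 0.      0.      0.      1.    ]]
wrist [[284.93227793   0.         251.0618337 ]
 [  0.         284.93227793 186.57169367]
 [  0.           0.           1.        ]] [[ 0.4507  0.8526  0.2644  0.1685]
 [ 0.8927 -0.4293 -0.1372  0.5034]
 [-0.0035  0.2979 -0.9546  0.3718]
 [ 0.      0.      0.      1.    ]]
```

View pics/top0.png

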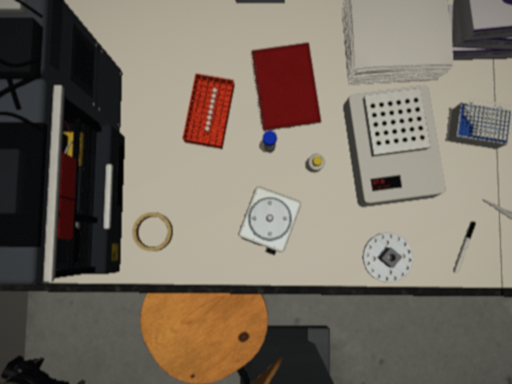

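View pics/side0.png

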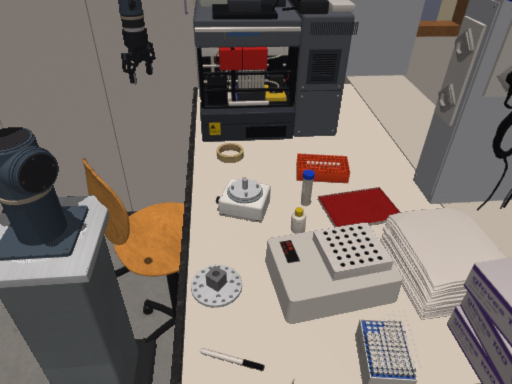

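The top view shows the rotor at about (387,257) with its boss on it, and the mixer at about (270,218) with its dial towards the bottom. The tube is at (270,140), the bottle at (316,162) and the tape at (153,231). The side view shows the rotor at (217,284) with its boss at (216,277), and the mixer spigot at (245,183).

```bash
cat > h.py <<'E'
import numpy as np,cv2
def ray(p,uv):
    K,T=np.array(p["camera_matrix"]),np.array(p["pose"])
    d=T[:3,:3]@np.linalg.solve(K,[uv[0],uv[1],1.]);return T[:3,3],d
def onplane(p,uv,z):
    o,d=ray(p,uv);return o+d*(z-o[2])/d[2]
def tri(obs):  # list of (params,uv): least-squares crossing, and rms miss
    A=np.zeros((3,3));b=np.zeros(3);L=[]
    for p,uv in obs:
        o,d=ray(p,uv);d=d/np.linalg.norm(d);M=np.eye(3)-np.outer(d,d);A+=M;b+=M@o;L.append((M,o))
    x=np.linalg.solve(A,b);return x,max(np.linalg.norm(M@(x-o)) for M,o in L)
def proj(p,X):
    T=np.array(p["pose"]);c=T[:3,:3].T@(np.array(X)-T[:3,3]);u=np.array(p["camera_matrix"])@c;return u[:2]/u[2]
E
python3 - <<'E'
from workcell import bot
from h import *
t=cv2.imread("pics/top0.png");s=cv2.imread("pics/side0.png")
f=lambda i,x,y,w,h:cv2.resize(i[y:y+h,x:x+w],(400,300),interpolation=cv2.INTER_CUBIC)
cv2.imwrite("pics/crops.png",np.vstack([np.hstack([f(t,347,227,80,60),f(t,230,188,80,60)]),np.hstack([f(s,177,254,80,60),f(s,205,165,80,60)])]))
P,S=bot.camera_params("top"),bot.camera_params("side")
print(tri([(P,(389,257)),(S,(216,271))]),onplane(P,(387,257),.01),onplane(S,(217,285),.01))
print(tri([(P,(270,218)),(S,(245,179))]),onplane(P,(270,218),.07),onplane(S,(245,190),.07))
E
```

```text
(array([ 0.46355917, -0.21649725,  0.0459305 ]), np.float64(0.0004533424137264318)) [ 0.46254879 -0.22027194  0.01      ] [ 0.46456842 -0.22787316  0.01      ]
(array([0.550945  , 0.06514216, 0.10070371]), np.float64(0.0014556843373101022)) [0.55137612 0.06511899 0.07      ] [0.55156679 0.05426027 0.07      ]
```

View pics/crops.png

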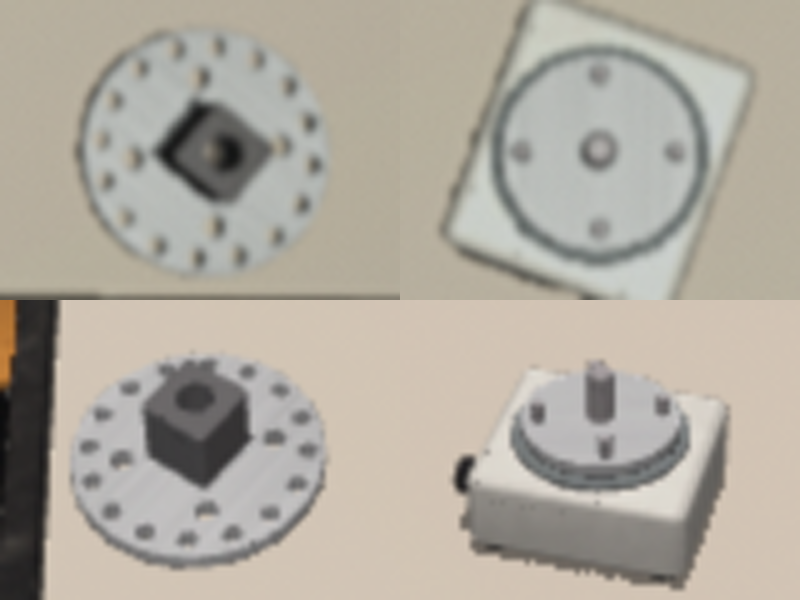

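The crops give studs in the top view at about (270,202.4), (254,218.4), (285.4,218.4) and (270,233.8). The rotor holes are at about (387.6,242.2), (373.6,258.4), (403.6,256.2) and (390.4,272.2). Next I'll work out the angles and the move over to the rotor, for a close wrist view.

```bash
cat >> h.py <<'E'
from scipy.spatial.transform import Rotation as Ro
def pose(s):
    w,x,y,z=s["ee_rot"];return np.array(s["tool_pos"]),Ro.from_quat([x,y,z,w])
def go(s,xyz,yaw):  # shift in present tool axes mm, roll (tool z is down)
    p,R=pose(s);x=R.apply([1,0,0]);y0=np.arctan2(x[1],x[0])
    roll=-((yaw-y0+np.pi)%(2*np.pi)-np.pi)
    q1=np.arctan2(xyz[1],xyz[0])
    return "shift",np.round(R.inv().apply(np.array(xyz)-p)*1000,1),"roll",round(roll,4),"yaw0",round(y0,4),"q6",round((q1+np.pi-yaw+np.pi)%(2*np.pi)-np.pi,2)
def ang4(pts):  # centre and angle mod 90 deg of four points of a square
    c=np.mean(pts,0);v=pts-c;a=np.angle(np.mean(((v[:,0]+1j*v[:,1])/np.hypot(v[:,0],v[:,1]))**4))/4
    return c,np.hypot(v[:,0],v[:,1]),a
E
python3 - <<'E'
from workcell import bot
from h import *
P=bot.camera_params("top");s=bot.get_state()
H=np.array([onplane(P,u,.01)[:2] for u in[(387.6,242.2),(373.6,258.4),(403.6,256.2),(390.4,272.2)]])
S=np.array([onplane(P,u,.082)[:2] for u in[(270,202.4),(254,218.4),(285.4,218.4),(270,233.8)]])
c,r,a=ang4(H);print(c,r,a);c2,r2,a2=ang4(S);print(c2,r2,a2)
for k in range(4):
    y=a+np.pi/4+k*np.pi/2;print("rotor",y,go(s,(c[0],c[1],.2),y))
for k in range(8):
    y=a2+np.pi/4+k*np.pi/2
    if k<4:print("mixer",y,go(s,(c2[0],c2[1],.2),y))
E
```

```text
[ 0.46204251 -0.22461641] [0.03645846 0.03701788 0.03601908 0.03617135] 0.07976341881960987
[0.55011403 0.06549649] [0.03678995 0.03669457 0.03598313 0.03597725] 0.00815200108252678
rotor 0.8651615822170582 ('shift', array([-513.7, -517.1,   31.2]), 'roll', np.float64(1.8097), 'yaw0', np.float64(2.6748), 'q6', np.float64(1.82))
rotor 2.4359579090119547 ('shift', array([-513.7, -517.1,   31.2]), 'roll', np.float64(0.2389), 'yaw0', np.float64(2.6748), 'q6', np.float64(0.25))
rotor 4.006754235806851 ('shift', array([-513.7, -517.1,   31.2]), 'roll', np.float64(-1.3319), 'yaw0', np.float64(2.6748), 'q6', np.float64(-1.32))
rotor 5.577550562601748 ('shift', array([-513.7, -517.1,   31.2]), 'roll', np.float64(-2.9027), 'yaw0', np.float64(2.6748), 'q6', np.float64(-2.89))
mixer 0.7935501644799751 ('shift', array([-461.8, -218.4,   30.7]), 'roll', np.float64(1.8813), 'yaw0', np.float64(2.6748), 'q6', np.float64(2.47))
mixer 2.3643464912748717 ('shift', array([-461.8, -218.4,   30.7]), 'roll', np.float64(0.3105), 'yaw0', np.float64(2.6748), 'q6', np.float64(0.9))
mixer 3.9351428180697683 ('shift', array([-461.8, -218.4,   30.7]), 'roll', np.float64(-1.2603), 'yaw0', np.float64(2.6748), 'q6', np.float64(-0.68))
mixer 5.505939144864665 ('shift', array([-461.8, -218.4,   30.7]), 'roll', np.float64(-2.8311), 'yaw0', np.float64(2.6748), 'q6', np.float64(-2.25))
```

step_arm:
  moves:
    - {"linear":[-40,-22,0]}
    - {"linear":[-40,-22,0]}
    - {"linear":[-40,-22,0]}
    - {"linear":[-40,-22,0]}
    - {"linear":[-40,-22,0]}
    - {"linear":[-40,-22,0]}
    - {"linear":[-40,-22,0]}
    - {"linear":[-40,-22,0]}
    - {"linear":[-40,-22,0]}
    - {"linear":[-40,-22,0]}

```text
invalid input
```

step_arm:
  moves:
    - {"linear":[0,0,0],"roll":0.1}
    - {"linear":[0,0,0],"roll":0.1}
    - {"linear":[0,0,0],"roll":0.1}
    - {"linear":[0,0,0]}
    - {"linear":[0,0,0]}
    - {"linear":[0,0,0]}

```text
invalid input
```

Run:
```python
from workcell import bot
from h import *
import json
p=bot.camera_params("wrist");im=bot.get_image("wrist");cv2.imwrite("pics/wm1.png",im)
json.dump({k:np.array(v).tolist() for k,v in p.items()},open("wm1.json","w"))
print(proj(p,(.55,.0655,.07)),proj(p,(.55,.0655,.102)),bot.get_state()["time"])
```

```text
[112.75328208 455.14667758] [102.59134006 481.23446342] 0.2
```

View pics/wm1.png

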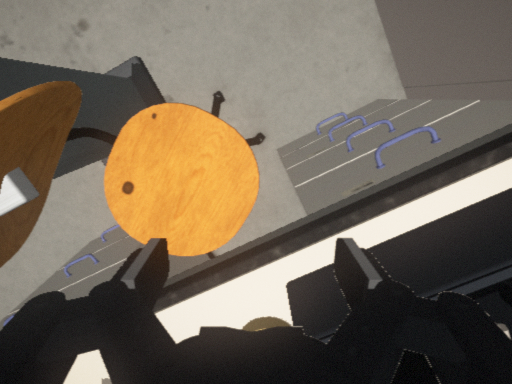

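The moves were refused, most likely because every row needs all its fields. This wrist view is from the start pose: the fingers fill the lower half, and the point under the TCP falls near the image centre.

step_arm:
  moves:
    - {"linear":[-46,-22,0],"roll":0,"hand":85}
    - {"linear":[-46,-22,0],"roll":0,"hand":85}
    - {"linear":[-46,-22,0],"roll":0,"hand":85}
    - {"linear":[-46,-22,0],"roll":0,"hand":85}
    - {"linear":[-46,-22,0],"roll":0,"hand":85}
    - {"linear":[-46,-22,0],"roll":0,"hand":85}
    - {"linear":[-46,-22,0],"roll":0,"hand":85}
    - {"linear":[-46,-22,0],"roll":0,"hand":85}
    - {"linear":[-46,-22,0],"roll":0,"hand":85}
    - {"linear":[-46,-22,0],"roll":0,"hand":85}

```text
time: 1.2
tool_pos: [0.5428, 0.0713, 0.2311]
ee_rot: [-0.0, 0.231, 0.973, 0.0]
contact_force: [-0.1, -0.5, 1.1]
width: 0.0854
finger_force: 0.0
```

step_arm:
  moves:
    - {"linear":[0,0,0],"roll":0.1,"hand":85}
    - {"linear":[0,0,0],"roll":0.1,"hand":85}
    - {"linear":[0,0,0],"roll":0.1,"hand":85}
    - {"linear":[0,0,0],"roll":0,"hand":85}
    - {"linear":[0,0,0],"roll":0,"hand":85}
    - {"linear":[0,0,0],"roll":0,"hand":85}

```text
time: 1.8
tool_pos: [0.5419, 0.0733, 0.2312]
ee_rot: [-0.0, 0.373, 0.928, -0.0]
contact_force: [0.2, -0.7, -0.4]
width: 0.0853
finger_force: 0.0
```

```bash
cat >> h.py <<'E'
import json
def snap(bot,n):
    p=bot.camera_params("wrist");im=bot.get_image("wrist");cv2.imwrite(f"pics/{n}.png",im)
    p={k:np.array(v).tolist() for k,v in p.items() if k in("camera_matrix","pose")};json.dump(p,open(n+".json","w"));return p,im
E
python3 - <<'E'
from workcell import bot
from h import *
p,_=snap(bot,"wm2")
print(proj(p,(.55,.0655,.07)),proj(p,(.55,.0655,.102)),bot.get_state()["time"],go(bot.get_state(),(.55,.0655,.2),2.364))
E
```

```text
[250.89586701 180.4320511 ] [250.82962828 189.33615217] 1.85 ('shift', array([-11.3,  -0. ,  31.3]), 'roll', np.float64(0.0122), 'yaw0', np.float64(2.3762), 'q6', np.float64(0.9))
```

View pics/wm2.png

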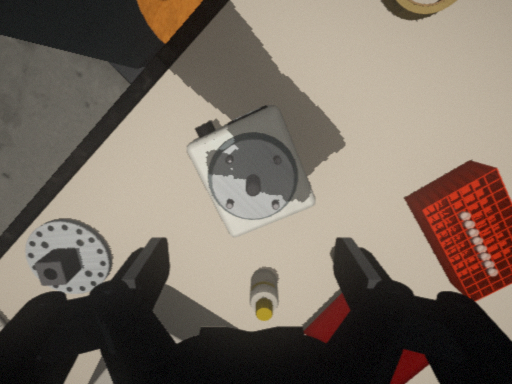

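The wrist view shows the mixer at the centre, with studs near (230,160), (278,159), (230,203) and (276,204) and the spigot top near (252,187). The rotor is at (68,262). I'll move over the rotor and crop both.

step_arm:
  moves:
    - {"linear":[-20,-39,2],"roll":0,"hand":85}
    - {"linear":[-20,-39,2],"roll":0,"hand":85}
    - {"linear":[-20,-39,2],"roll":0,"hand":85}
    - {"linear":[-20,-39,2],"roll":0,"hand":85}
    - {"linear":[-20,-39,2],"roll":0,"hand":85}
    - {"linear":[-20,-39,2],"roll":0,"hand":85}
    - {"linear":[-20,-39,2],"roll":0,"hand":85}
    - {"linear":[0,0,0],"roll":-0.06,"hand":85}
    - {"linear":[0,0,0],"roll":0,"hand":85}
    - {"linear":[0,0,0],"roll":0,"hand":85}

```text
time: 2.85
tool_pos: [0.4534, -0.2202, 0.2174]
ee_rot: [0.0, 0.346, 0.938, 0.0]
contact_force: [-0.5, 0.2, -0.8]
width: 0.085
finger_force: 0.0
```

Run:
```python
from workcell import bot
from h import *
p,r=snap(bot,"wr1")
u=proj(p,(.462,-.2246,.01));print(u,proj(p,(.462,-.2246,.046)))
f=lambda i,x,y,n:cv2.resize(i[y:y+n,x:x+n],(400,400),interpolation=cv2.INTER_CUBIC)
m=cv2.imread("pics/wm2.png");x,y=int(u[0])-50,int(u[1])-50;print(x,y)
c=np.hstack([f(m,203,127,100),f(r,x,y,100)])
lab=cv2.cvtColor(c,cv2.COLOR_BGR2LAB);lab[...,0]=cv2.createCLAHE(3,(4,4)).apply(lab[...,0])
cv2.imwrite("pics/c2.png",cv2.cvtColor(lab,cv2.COLOR_LAB2BGR))
```

```text
[252.68425511 168.72125171] [252.82168338 176.27254721]
202 118
```

View pics/c2.png

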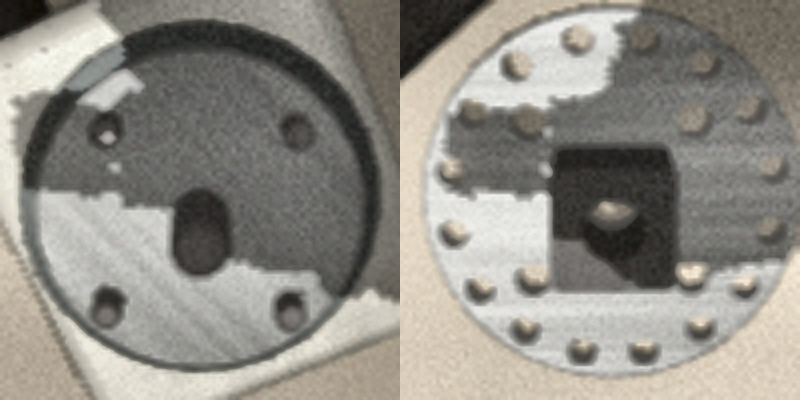

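Left crop (4x, origin (203,127)): stud tips near (107,134), (297,136), (107,313) and (291,316), and the spigot tip near (200,248). Right crop: the disc centre is near (613,190) and the boss sides run parallel to the image axes. I'll measure both numerically.

Run:
```python
from workcell import bot
from h import *
pm,pr=json.load(open("wm2.json")),json.load(open("wr1.json"));T,Sd=bot.camera_params("top"),bot.camera_params("side")
S=np.array([onplane(pm,(203+a/4-.4,127+b/4-.4),.082)[:2] for a,b in[(107,134),(297,136),(107,313),(291,316)]])
print("studs",ang4(S)); print("spigot wrist+top+side",tri([(pm,(252.6,188.6)),(T,(270,218)),(Sd,(245,179))]))
H=np.array([onplane(pr,(202+a/4-.4,118+b/4-.4),.01)[:2] for a,b in[(130,120),(293,120),(133,280),(292,273)]]);print("holes",ang4(H))
# rim by radial edge search (disc brighter/greyer than bench): saturation mask
def rim(im,uv,rad,p,z):
    hsv=cv2.cvtColor(im,cv2.COLOR_BGR2HSV);k=im.astype(int);m=((k[...,2]-k[...,0])<14).astype(np.uint8)*255
    m=cv2.morphologyEx(cv2.medianBlur(m,3),cv2.MORPH_CLOSE,np.ones((7,7)))
    M=np.zeros_like(m);cv2.circle(M,uv,rad,255,-1);m&=M
    c=max(cv2.findContours(m,cv2.RETR_EXTERNAL,cv2.CHAIN_APPROX_NONE)[0],key=cv2.contourArea)
    e=cv2.fitEllipse(cv2.convexHull(c));w=np.array([onplane(p,q[0].astype(float),z)[:2] for q in c])
    A=np.c_[2*w,np.ones(len(w))];s=np.linalg.lstsq(A,(w**2).sum(1),rcond=None)[0]
    return e,s[:2],np.sqrt(s[2]+s[:2]@s[:2])
print("rim wrist",rim(cv2.imread("pics/wr1.png"),(254,166),56,pr,.01))
print("rim top",rim(cv2.imread("pics/top0.png"),(387,257),27,T,.01))
print("boss bore tri",tri([(T,(390.5,257)),(Sd,(216,273.5)),(pr,(254.5,171))]))
print(go(bot.get_state(),(.4625,-.2235,.2),2.436))
```

```text
studs (array([0.55118528, 0.06709222]), array([0.03502874, 0.03516214, 0.03534856, 0.03544263]), np.float64(0.005584959387088731))
spigot wrist+top+side (array([0.55107414, 0.06602668, 0.09984195]), np.float64(0.0017477052357462793))
holes (array([ 0.46243125, -0.22181706]), array([0.03573163, 0.03540217, 0.03654955, 0.03522154]), np.float64(0.09388878967894142))
rim wrist (((254.78892517089844, 165.2174835205078), (92.51129150390625, 94.81797790527344), 77.7149887084961), array([ 0.46242593, -0.22161153]), np.float64(0.05899348834223396))
rim top (((387.36968994140625, 257.7383117675781), (49.38421630859375, 51.60292434692383), 165.38174438476562), array([ 0.46140328, -0.22121179]), np.float64(0.06001002494756443))
boss bore tri (array([ 0.46216293, -0.22038329,  0.04088116]), np.float64(0.0025802460502284))
('shift', array([-9.1,  3. , 17.4]), 'roll', np.float64(-0.0007), 'yaw0', np.float64(2.4353), 'q6', np.float64(0.26))
```

step_arm:
  moves:
    - {"linear":[-7.7,4.7,10],"roll":-0.008,"hand":85}
    - {"linear":[0,0,25],"roll":0,"hand":85}
    - {"linear":[0,0,25],"roll":0,"hand":85}
    - {"linear":[0,0,25],"roll":0,"hand":85}
    - {"linear":[0,0,25],"roll":0,"hand":85}
    - {"linear":[0,0,25],"roll":0,"hand":85}
    - {"linear":[0,0,25],"roll":0,"hand":85}
    - {"linear":[0,0,15],"roll":0,"hand":85}
    - {"linear":[0,0,0],"roll":0,"hand":85}
    - {"linear":[0,0,0],"roll":0,"hand":85}

```text
time: 3.9
tool_pos: [0.4625, -0.2212, 0.0419]
ee_rot: [-0.0, 0.342, 0.94, 0.0]
contact_force: [-0.1, -0.7, 1.0]
width: 0.0849
finger_force: 0.0
```

Run:
```python
from workcell import bot
from h import *
s=bot.get_state();print(s["tool_pos"],s["contact_force"],go(s,(.4623,-.2216,.014),2.443))
p,im=snap(bot,"wr2");print(proj(p,(.4623,-.2216,.046)))
```

```text
[ 0.46254437 -0.221158    0.04188505] [-0.11518838 -0.68404016  0.97235559] ('shift', array([-0.1, -0.5, 27.9]), 'roll', np.float64(0.0012), 'yaw0', np.float64(2.4442), 'q6', np.float64(0.25))
[249.336678   245.53786753]
```

View pics/wr2.png

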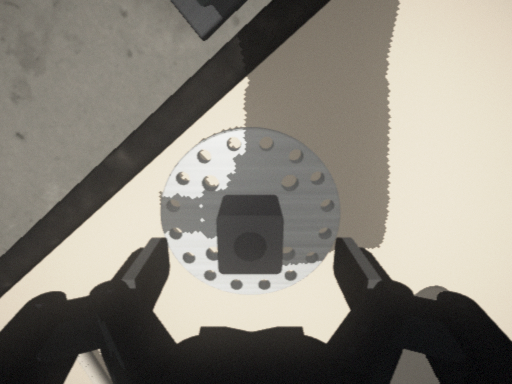

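The boss is centred between the open fingers. Its bore is at (250,247), against a prediction of (249,246), and its sides are square to the tool. I'll go down and grip.

step_arm:
  moves:
    - {"linear":[0,0,14],"roll":0,"hand":85}
    - {"linear":[0,0,13],"roll":0,"hand":85}
    - {"linear":[0,0,0],"roll":0,"hand":85}
    - {"linear":[0,0,0],"roll":0,"hand":30}
    - {"linear":[0,0,0],"roll":0,"hand":30}
    - {"linear":[0,0,0],"roll":0,"hand":30}
    - {"linear":[0,0,0],"roll":0,"hand":30}
    - {"linear":[0,0,0],"roll":0,"hand":30}
    - {"linear":[0,0,0],"roll":0,"hand":30}
    - {"linear":[0,0,0],"roll":0,"hand":30}
  grip_force: 45

```text
time: 4.95
tool_pos: [0.4629, -0.2224, 0.016]
ee_rot: [0.001, 0.342, 0.94, -0.0]
contact_force: [0.3, 0.0, 3.3]
width: 0.0356
finger_force: 48.5
```

step_arm:
  moves:
    - {"linear":[0,0,-5],"roll":0,"hand":30}
    - {"linear":[0,0,-15],"roll":0,"hand":30}
    - {"linear":[0,0,-20],"roll":0,"hand":30}
    - {"linear":[0,0,-20],"roll":0,"hand":30}
    - {"linear":[0,0,-20],"roll":0,"hand":30}
    - {"linear":[0,0,-20],"roll":0,"hand":30}
    - {"linear":[0,0,-20],"roll":0,"hand":30}
    - {"linear":[0,0,-10],"roll":0,"hand":30}
    - {"linear":[0,0,0],"roll":0,"hand":30}
    - {"linear":[0,0,0],"roll":0,"hand":30}

```text
time: 5.95
tool_pos: [0.4617, -0.2216, 0.144]
ee_rot: [-0.001, 0.342, 0.94, 0.0]
contact_force: [-0.4, 0.5, -4.1]
width: 0.0356
finger_force: 47.7
```

Run:
```python
from workcell import bot
from h import *
s=bot.get_state();print(s["tool_pos"],s["contact_force"],s["width"],go(s,(.551,.0663,.145),2.362))
```

```text
[ 0.46166645 -0.2215526   0.14396315] [-0.37013154  0.48068666 -4.0651789 ] 0.03562983868130137 ('shift', array([116.8, 277.9,  -0.8]), 'roll', np.float64(0.0808), 'yaw0', np.float64(2.4428), 'q6', np.float64(0.9))
```

step_arm:
  moves:
    - {"linear":[7,17,0],"roll":0,"hand":30}
    - {"linear":[15,35,0],"roll":0,"hand":30}
    - {"linear":[15,35,0],"roll":0,"hand":30}
    - {"linear":[15,35,0],"roll":0,"hand":30}
    - {"linear":[15,35,0],"roll":0,"hand":30}
    - {"linear":[15,35,0],"roll":0,"hand":30}
    - {"linear":[15,35,0],"roll":0,"hand":30}
    - {"linear":[13,35,0],"roll":0,"hand":30}
    - {"linear":[7,16,0],"roll":0.04,"hand":30}
    - {"linear":[0,0,0],"roll":0.04,"hand":30}

```text
time: 6.95
tool_pos: [0.5507, 0.0691, 0.1428]
ee_rot: [-0.002, 0.378, 0.926, -0.0]
contact_force: [-0.8, -1.4, -4.7]
width: 0.0352
finger_force: 47.6
```

step_arm:
  moves:
    - {"linear":[0,0,0],"roll":0,"hand":30}
    - {"linear":[0,0,0],"roll":0,"hand":30}
    - {"linear":[0,0,0],"roll":0,"hand":30}

```text
time: 7.25
tool_pos: [0.551, 0.0656, 0.1444]
ee_rot: [-0.001, 0.38, 0.925, -0.0]
contact_force: [0.5, -0.5, -4.8]
width: 0.0355
finger_force: 47.6
```

Run:
```python
from workcell import bot
from h import *
s=bot.get_state();print(s["tool_pos"],s["contact_force"],go(s,(.551,.0663,.144),2.362))
p,im=snap(bot,"wr3");t=bot.get_image("top");sd=bot.get_image("side");cv2.imwrite("pics/t3.png",t);cv2.imwrite("pics/s3.png",sd)
tp=s["tool_pos"];u=proj(p,tp+[0,0,.03]);print(u)
f=lambda i,x,y,w,h:cv2.resize(i[y:y+h,x:x+w],(400,300),interpolation=cv2.INTER_CUBIC)
cv2.imwrite("pics/c3.png",np.vstack([np.hstack([f(im,150,140,200,150),f(t,220,180,100,75)]),np.hstack([f(sd,195,125,100,75),f(im,0,0,512,384)])]))
```

```text
[0.55097769 0.06561743 0.1444363 ] [ 0.54920294 -0.52962973 -4.81024177] ('shift', array([0.5, 0.5, 0.4]), 'roll', np.float64(0.0005), 'yaw0', np.float64(2.3625), 'q6', np.float64(0.9))
[249.98125839 273.6581969 ]
```

View pics/c3.png

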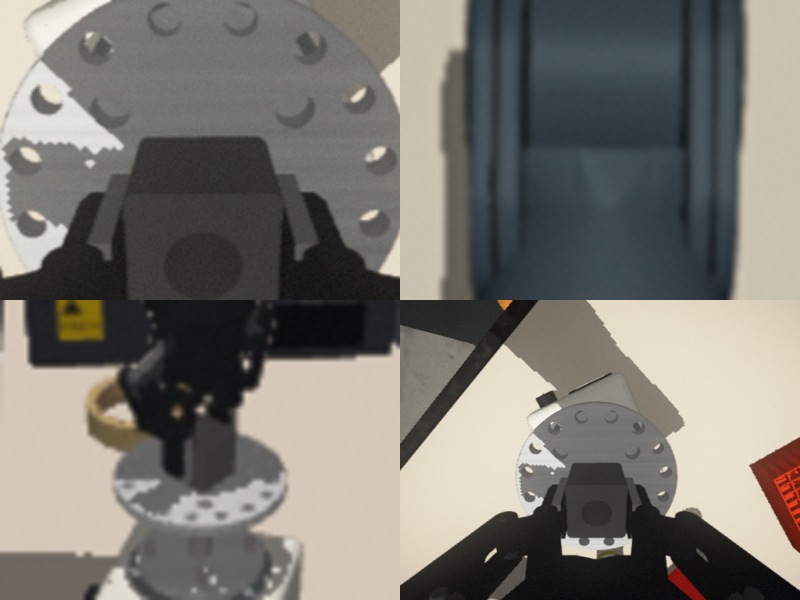

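The bore is at about (251.5,273) in the wrist view, against the tool axis at (250,273.7), so the rotor is held centred and square. In the side view it hangs level above the spigot. I'll lower it gently.

step_arm:
  moves:
    - {"linear":[0.7,0.8,5],"roll":0,"hand":30}
    - {"linear":[0,0,8],"roll":0,"hand":30}
    - {"linear":[0,0,7],"roll":0,"hand":30}
    - {"linear":[0,0,3],"roll":0,"hand":30}
    - {"linear":[0,0,1],"roll":0,"hand":30}
    - {"linear":[0,0,1],"roll":0,"hand":30}
    - {"linear":[0,0,1],"roll":0,"hand":30}
    - {"linear":[0,0,0],"roll":0,"hand":30}

```text
time: 8.2
tool_pos: [0.5518, 0.0672, 0.1195]
ee_rot: [0.0, 0.38, 0.925, 0.0]
contact_force: [0.7, -0.1, -4.3]
width: 0.0354
finger_force: 47.6
```

step_arm:
  moves:
    - {"linear":[0,0,1],"roll":0,"hand":30}
    - {"linear":[0,0,1],"roll":0,"hand":30}
    - {"linear":[0,0,1],"roll":0,"hand":30}
    - {"linear":[0,0,0],"roll":0,"hand":30}
    - {"linear":[0,0,0],"roll":0,"hand":30}

```text
time: 8.7
tool_pos: [0.5516, 0.0672, 0.1162]
ee_rot: [-0.0, 0.38, 0.925, -0.0]
contact_force: [0.4, 0.4, -5.1]
width: 0.0349
finger_force: 47.6
```

step_arm:
  moves:
    - {"linear":[0,0,1],"roll":0,"hand":30}
    - {"linear":[0,0,1],"roll":0,"hand":30}
    - {"linear":[0,0,1],"roll":0,"hand":30}
    - {"linear":[0,0,0],"roll":0,"hand":30}
    - {"linear":[0,0,0],"roll":0,"hand":30}

```text
time: 9.2
tool_pos: [0.5516, 0.0672, 0.1132]
ee_rot: [-0.0, 0.38, 0.925, -0.0]
contact_force: [-0.7, -0.1, -4.5]
width: 0.0355
finger_force: 47.6
```

step_arm:
  moves:
    - {"linear":[0,0,1],"roll":0,"hand":30}
    - {"linear":[0,0,1],"roll":0,"hand":30}
    - {"linear":[0,0,1],"roll":0,"hand":30}
    - {"linear":[0,0,1],"roll":0,"hand":30}
    - {"linear":[0,0,0],"roll":0,"hand":30}
    - {"linear":[0,0,0],"roll":0,"hand":30}

```text
time: 9.8
tool_pos: [0.5516, 0.0672, 0.1092]
ee_rot: [-0.0, 0.38, 0.925, -0.0]
contact_force: [0.3, 0.3, -4.1]
width: 0.0357
finger_force: 47.6
```

The underside is about 9 mm below the spigot top with no side force, so the spigot is in the bore. I'll go down to the stud tips.

step_arm:
  moves:
    - {"linear":[0,0,2],"roll":0,"hand":30}
    - {"linear":[0,0,2],"roll":0,"hand":30}
    - {"linear":[0,0,2],"roll":0,"hand":30}
    - {"linear":[0,0,2],"roll":0,"hand":30}
    - {"linear":[0,0,1],"roll":0,"hand":30}
    - {"linear":[0,0,0],"roll":0,"hand":30}
    - {"linear":[0,0,0],"roll":0,"hand":30}

```text
time: 10.5
tool_pos: [0.5516, 0.0672, 0.1003]
ee_rot: [0.0, 0.38, 0.925, 0.0]
contact_force: [0.1, -0.7, -4.1]
width: 0.0354
finger_force: 47.6
```

step_arm:
  moves:
    - {"linear":[0,0,1],"roll":0,"hand":30}
    - {"linear":[0,0,1],"roll":0,"hand":30}
    - {"linear":[0,0,0],"roll":0,"hand":30}
    - {"linear":[0,0,0],"roll":0,"hand":30}

```text
time: 10.9
tool_pos: [0.5516, 0.0672, 0.0983]
ee_rot: [-0.0, 0.38, 0.925, -0.0]
contact_force: [1.3, 0.6, -3.9]
width: 0.0354
finger_force: 47.6
```

step_arm:
  moves:
    - {"linear":[0,0,1],"roll":0,"hand":30}
    - {"linear":[0,0,0],"roll":0,"hand":30}
    - {"linear":[0,0,0],"roll":0,"hand":30}

```text
time: 11.2
tool_pos: [0.5516, 0.0672, 0.0973]
ee_rot: [-0.0, 0.38, 0.925, -0.0]
contact_force: [1.3, -0.2, -4.4]
width: 0.0355
finger_force: 47.6
```

step_arm:
  moves:
    - {"linear":[0,0,1],"roll":0,"hand":30}
    - {"linear":[0,0,0],"roll":0,"hand":30}
    - {"linear":[0,0,0],"roll":0,"hand":30}

```text
time: 11.5
tool_pos: [0.5516, 0.0672, 0.0962]
ee_rot: [-0.0, 0.38, 0.925, -0.0]
contact_force: [-0.2, 0.1, -4.2]
width: 0.0354
finger_force: 47.6
```

step_arm:
  moves:
    - {"linear":[0,0,1],"roll":0,"hand":30}
    - {"linear":[0,0,1],"roll":0,"hand":30}
    - {"linear":[0,0,0],"roll":0,"hand":30}
    - {"linear":[0,0,0],"roll":0,"hand":30}

```text
time: 11.9
tool_pos: [0.5516, 0.0672, 0.0942]
ee_rot: [-0.0, 0.38, 0.925, -0.0]
contact_force: [0.2, 0.4, -4.5]
width: 0.0354
finger_force: 47.6
```

step_arm:
  moves:
    - {"linear":[0,0,1],"roll":0,"hand":30}
    - {"linear":[0,0,1],"roll":0,"hand":30}
    - {"linear":[0,0,0],"roll":0,"hand":30}
    - {"linear":[0,0,0],"roll":0,"hand":30}

```text
time: 12.3
tool_pos: [0.5516, 0.0672, 0.0922]
ee_rot: [-0.0, 0.38, 0.925, -0.0]
contact_force: [-0.5, 0.2, -2.7]
width: 0.0353
finger_force: 47.6
```

The rotor is now below the stud-tip level (98 mm) with almost no force, so the holes have found the studs. I'll continue gently.

step_arm:
  moves:
    - {"linear":[0,0,1],"roll":0,"hand":30}
    - {"linear":[0,0,0],"roll":0,"hand":30}
    - {"linear":[0,0,0],"roll":0,"hand":30}

```text
time: 12.6
tool_pos: [0.5516, 0.0672, 0.0913]
ee_rot: [-0.0, 0.38, 0.925, -0.0]
contact_force: [-0.3, -0.4, -4.1]
width: 0.0353
finger_force: 47.6
```

step_arm:
  moves:
    - {"linear":[0,0,1],"roll":0,"hand":30}
    - {"linear":[0,0,0],"roll":0,"hand":30}
    - {"linear":[0,0,0],"roll":0,"hand":30}

```text
time: 12.9
tool_pos: [0.5516, 0.0672, 0.0903]
ee_rot: [-0.0, 0.38, 0.925, -0.0]
contact_force: [0.4, 1.3, -5.0]
width: 0.0357
finger_force: 47.6
```

step_arm:
  moves:
    - {"linear":[0,0,1],"roll":0,"hand":30}
    - {"linear":[0,0,0],"roll":0,"hand":30}
    - {"linear":[0,0,0],"roll":0,"hand":30}

```text
time: 13.2
tool_pos: [0.5516, 0.0672, 0.0892]
ee_rot: [-0.0, 0.38, 0.925, -0.0]
contact_force: [-0.8, 0.9, -3.8]
width: 0.0352
finger_force: 47.6
```

Free so far, with home expected at TCP 0.085–0.086.

step_arm:
  moves:
    - {"linear":[0,0,1],"roll":0,"hand":30}
    - {"linear":[0,0,1],"roll":0,"hand":30}
    - {"linear":[0,0,0],"roll":0,"hand":30}
    - {"linear":[0,0,0],"roll":0,"hand":30}

```text
time: 13.6
tool_pos: [0.5516, 0.0672, 0.0872]
ee_rot: [-0.0, 0.38, 0.925, -0.0]
contact_force: [-0.0, -0.7, -4.0]
width: 0.0352
finger_force: 47.6
```

step_arm:
  moves:
    - {"linear":[0,0,1],"roll":0,"hand":30}
    - {"linear":[0,0,0],"roll":0,"hand":30}
    - {"linear":[0,0,0],"roll":0,"hand":30}

```text
time: 13.9
tool_pos: [0.5516, 0.0672, 0.0863]
ee_rot: [-0.0, 0.38, 0.925, -0.0]
contact_force: [-1.2, 0.1, -4.4]
width: 0.0354
finger_force: 47.6
```

step_arm:
  moves:
    - {"linear":[0,0,0.5],"roll":0,"hand":30}
    - {"linear":[0,0,0],"roll":0,"hand":30}
    - {"linear":[0,0,0],"roll":0,"hand":30}

```text
time: 14.2
tool_pos: [0.5517, 0.0672, 0.0861]
ee_rot: [0.0, 0.38, 0.925, 0.0]
contact_force: [0.4, 0.1, -2.5]
width: 0.0352
finger_force: 47.9
```

step_arm:
  moves:
    - {"linear":[0,0,0.5],"roll":0,"hand":30}
    - {"linear":[0,0,0],"roll":0,"hand":30}
    - {"linear":[0,0,0],"roll":0,"hand":30}

```text
time: 14.5
tool_pos: [0.5517, 0.0672, 0.0861]
ee_rot: [0.0, 0.38, 0.925, 0.0]
contact_force: [-1.9, -0.1, 0.9]
width: 0.0356
finger_force: 48.3
```

Contact came at 86.1 mm, which is the bench grip height of 16 mm plus 70 mm, so it is home. I'll release and rise.

step_arm:
  moves:
    - {"linear":[0,0,-0.4],"roll":0,"hand":30}
    - {"linear":[0,0,0],"roll":0,"hand":38}
    - {"linear":[0,0,0],"roll":0,"hand":45}
    - {"linear":[0,0,0],"roll":0,"hand":65}
    - {"linear":[0,0,0],"roll":0,"hand":65}
    - {"linear":[0,0,0],"roll":0,"hand":65}
    - {"linear":[0,0,0],"roll":0,"hand":65}

```text
time: 15.2
tool_pos: [0.5517, 0.0672, 0.0857]
ee_rot: [0.0, 0.38, 0.925, 0.0]
contact_force: [-0.7, 0.0, 0.1]
width: 0.0653
finger_force: 0.0
```

step_arm:
  moves:
    - {"linear":[0,0,-5],"roll":0,"hand":65}
    - {"linear":[0,0,-10],"roll":0,"hand":65}
    - {"linear":[0,0,-25],"roll":0,"hand":65}
    - {"linear":[0,0,-35],"roll":0,"hand":65}
    - {"linear":[0,0,-35],"roll":0,"hand":65}
    - {"linear":[40,0,0],"roll":0,"hand":65}
    - {"linear":[40,0,0],"roll":0,"hand":65}
    - {"linear":[40,0,0],"roll":0,"hand":65}
    - {"linear":[40,0,0],"roll":0,"hand":65}
    - {"linear":[0,0,0],"roll":0,"hand":65}

```text
time: 16.2
tool_pos: [0.435, 0.1823, 0.1973]
ee_rot: [-0.0, 0.377, 0.926, 0.001]
contact_force: [0.5, -0.6, -0.2]
width: 0.0653
finger_force: 0.0
```

Run:
```python
from workcell import bot
from h import *
s=bot.get_state();print(s["time"],s["tool_pos"],s["contact_force"])
t=bot.get_image("top");sd=bot.get_image("side")
f=lambda i,x,y,w,h:cv2.resize(i[y:y+h,x:x+w],(400,300),interpolation=cv2.INTER_CUBIC)
cv2.imwrite("pics/end.png",np.vstack([np.hstack([f(t,0,0,512,384),f(t,230,188,80,60)]),np.hstack([f(sd,0,0,512,384),f(sd,205,165,80,60)])]))
```

```text
16.2 [0.43503141 0.18229638 0.19731977] [ 0.50078173 -0.60469313 -0.15434811]
```

View pics/end.png

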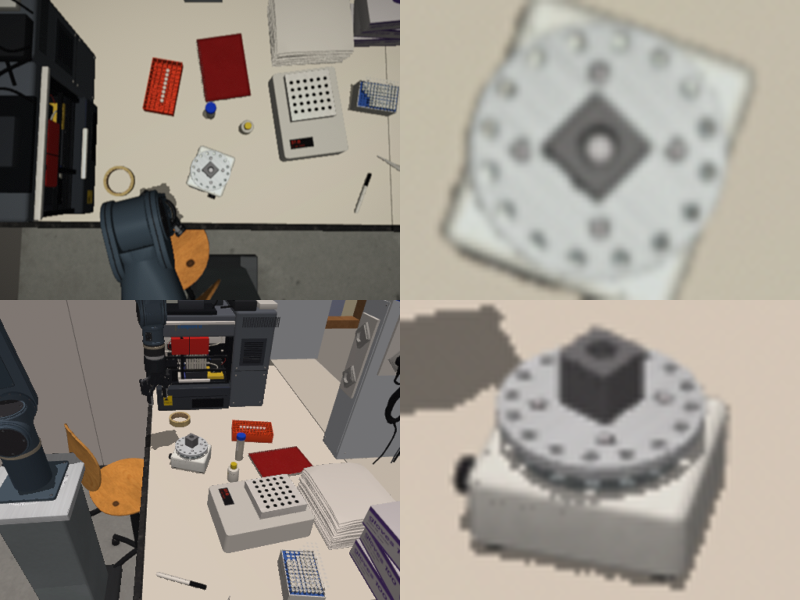

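The rotor lies flat on the plate with all four studs showing in its holes and the spigot in its bore at about (600,148) in the crop. The tape, bottle and capped tube have not moved. I'll let the arm settle, then hand in.

step_arm:
  moves:
    - {"linear":[0,0,0],"roll":0,"hand":65}
    - {"linear":[0,0,0],"roll":0,"hand":65}
    - {"linear":[0,0,0],"roll":0,"hand":65}

```text
time: 16.6
tool_pos: [0.4384, 0.1788, 0.1956]
ee_rot: [-0.0, 0.38, 0.925, -0.0]
contact_force: [0.2, 1.1, 0.5]
width: 0.0651
finger_force: 0.0
```

```bash
python3 -c "
from workcell import bot
print(bot.close_job())"
```

```text
the job is handed in; nothing more can be done
None
```

The rotor is fully home, flat on the drive plate with all four studs in its holes, and released; I turned it to the studs' angle above the spigot, so it dropped on without further turning, the mixer took only a few newtons, the tape, bottle and tube were not disturbed, and the job was handed in at 16.6 s.

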